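# Lock the plate rack with its locking rod

### The job

The plate rack has to go to the freezer, so lock its two trays: take the locking rod out of the tube block and thread it down through the top lug, the lugs of both trays and into the base lug, until its grip rests on the top lug, then let go. The upper tray stands some millimetres out and the lower one may be in or out, so feel for each hole and bring the tray into line with the rod; do not force the rod when it is stopped, and leave the other things on the bench where they are.

Things in the scene. Friction and masses are not known exactly. Their poses are not given: they have to be found in the camera images.
- rack: fixed bare-metal freezer rack for two deep-well plates, 162 deep (its x) x 104 wide (its y) x 140 high; origin on the bench in its middle plane, 75 mm behind the open front; z up, front faces its own -x. Four flat lugs (46 x 44 mm) stick out of the front one above the other, each with a 10.4 mm round hole 26 mm from its free edge. A carrying bail 22 mm high stands on top 125 mm behind the holes
- top_hole (a point): centre of the hole in the fixed top lug, at the lug's upper face, 140 mm above the bench and 95 mm in front of the rack's origin; axes as the rack's (z up, -x to the front). The hole is 10.4 mm across and 4 mm deep, loose enough for the 9 mm rod to lean 0.2 rad in it
- upper_line (a point): point straight below top_hole, 82 mm up, at the upper face of the upper tray's lug (4 mm thick): where its hole SHOULD be. The tray slides along the rack's x with about 2 N of friction and stays where left. At the start its real hole is 4 to 11 mm in front of this point (tray not pushed home); this is not measured. Sideways it is true. It can go 10 mm in and 60 mm out; the lug always bars the way except through its hole
- lower_line (a point): point straight below top_hole, 26 mm up, at the upper face of the lower tray's lug (4 mm thick): where its hole SHOULD be. The tray slides along the rack's x with about 2 N of friction and stays where left. At the start its real hole is from 9 mm behind to 13 mm in front of this point; this is not measured. Sideways it is true. It can go 10 mm in and 60 mm out; the lug always bars the way except through its hole
- base_hole (a point): centre of the hole in the fixed base lug, at the lug's upper face, 12 mm above the bench, straight below top_hole; axes as the rack's. The hole is 10.4 mm across and 9 mm deep, with the bench 3 mm below it
- rod: the locking rod, 190 mm long, about 85 g, standing point down in a tube block: steel shaft 9 mm across, 134 mm long, whose last 5 mm taper to a flat tip 6.4 mm across; above it a black round grip 16 mm across, 56 mm high, whose lower shoulder comes to rest on the top lug (tip then 6 mm above the bench). Origin at the middle of the tip, z along the rod to the grip
- rod_grip (a point): centre of the rod's grip, on its axis, 162 mm from the tip; axes as the rod's
- block: aluminium tube block 56 (x) x 100 (y) x 55 high, too heavy to shift, three capped tubes standing 19 mm out of it; origin under its middle. The rod stands in its hole at y = -30 mm, 10.5 mm across and 45 mm deep, so that the tip is 10 mm above the bench
- elisa_plate: clear 96-well plate, 128 x 86 x 14 mm, loose, leave it; origin under its middle
- petri_dish: petri dish, 92 mm across, 15 mm high, loose, leave it; origin under its middle
- tip_box: blue pipette tip box, 122 x 84 x 66 mm, loose, leave it; origin under its middle
- buffer_bottle: white plastic bottle, 60 mm across, 125 mm high, loose, leave it; origin under its middle
- wash_bottle: amber bottle, 52 mm across, 110 mm high, loose, leave it; origin under its middle
- reservoir: white open trough, 85 x 130 x 30 mm, loose, leave it; origin under its middle
- marker: blue marker pen, about 128 x 13 x 13 mm, lying, loose, leave it; origin under its middle

How it is judged:
On the way, in this order (a step that is already met when the one before it is completed fails the run):
1. the rod's tip is through the top lug (z of rod in the frame of rack below 0.134 m and horizontal distance between rod and top_hole below 0.012 m), for 0.05 s.
2. the tip is through the upper tray's lug (z of rod in the frame of rack below 0.074 m and horizontal distance between rod and top_hole below 0.012 m), for 0.05 s.
3. the tip is through the lower tray's lug (z of rod in the frame of rack below 0.019 m and horizontal distance between rod and top_hole below 0.012 m), for 0.05 s.
At the end, for the whole second after the job is handed in: the rod stands in all four lugs, its grip resting on the top lug (within 2.5 mm of fully down), its tip within 3 mm of the middle of the base hole and its grip within 4 mm of the middle of the top hole, let go and at rest (z of rod in the frame of rack below 0.0085 m and horizontal distance between rod and base_hole below 0.003 m and horizontal distance between rod_grip and top_hole below 0.004 m and linear speed of rod below 0.02 m/s); the robot touches nothing.
It fails at once if the rod is forced: it presses on the rack or its trays with more than 40 N (contact force between rod and rack above 40 N).
It fails at once if another thing on the bench is shifted by more than 30 mm (distance of any of elisa_plate, petri_dish, tip_box, buffer_bottle, wash_bottle, reservoir, marker from where it was at the start of the episode above 0.03 m).
It also fails if it takes over 61 s, if anything falls off the work surface, if the arm or the gripper's body presses on something with over 40 N, if the wrist force passes 120 N, or if a joint passes its speed limit or range.

### The arm

A 6-joint arm with a two-finger parallel gripper is mounted at the origin on the work surface. World frame = base frame: x ahead of the robot, y to its left, z up, the work surface at z = 0. Lengths are in m, angles in rad, forces in N, time in s.
With the tool pointing down it reaches from about 0.375 to 0.9 m from the base axis. Payload 3.1 kg.
Tool frame: the origin (TCP) lies midway between the tips of the shut fingers; the grasp point (between the pads) lies 19 mm behind it (pinch_z is the distance from the TCP to the grasp point, in m); z points along the fingers, y is the line along which they close (so a half turn about z gives the same grasp; the last joint's range is limited). The gripper opens to 85 mm and grips with 20 to 120 N. Pads are 22 mm wide; open, the fingers measure 114 mm over their backs; the gripper's body (76 mm by 85 mm) begins 54 mm behind the grasp point. The pads swing forward as they close: fully open they stand 13 mm farther back than shut.
Start: joints at [0.996, 0.527, 1.433, -0, 1.181, -0.178], TCP at [0.242, 0.576, 0.231] pointing down, gripper open.
Joint ranges: [-3.08, 3.08], [-0.75, 2.2], [0.22, 2.44], [-1.43, 4.57], [0, 2.65], [-2.85, 2.85]. Speed limits (rad/s): [2.79, 2.79, 3.14, 3.14, 3.14, 3.14].

### API

Orientations are given as a unit quaternion [x, y, z, w].
In Python, from station import sense, snapshot, camera_params, sign_off, pinch_z gives the robot as it stands. The module is installed in compiled form; this text tells all that it offers.
- The arm moves only by the shell command python3 -m handwheel 'ROWS' [FORCE]. ROWS is JSON, a list that holds one entry, the list of rows, each a list of 7 numbers: the turn, a rotation vector about the tool's x, y, z in degrees, then the shift along the tool's x, y, z in m, then the opening, from 0 (shut) to 1 (fully open). A call has 1 to 20 rows; each row shifts and turns the commanded pose from where the row before left it, along the tool's axes as they then stand; what a row does not reach is not made up. A row lasts 1/8 s, in which the tool goes at most 62.5 mm and 10.7 degrees, less where a joint would pass 70% of its speed; a pose out of reach is approached as far as the arm can. A call with a gripper value outside its range is refused whole. The fingers move at their own pace and stop on an object; FORCE is the grip in N (left out, the last holds). Time passes only in rows, so rows that do not move let the fingers close. It gives the time, the measured TCP pose, the force, the opening and the grip force at its end, in the units of the state.
- sense(): the state, without advancing time (a new reading comes with each control period).
- snapshot(name): name is "scene" or "top"; returns the picture (480x640x3 uint8, red, green, blue); there is no depth.
- camera_params(name): a dict with "fx", "fy", "cx", "cy" (pixels), "k1" (the pictures are not rectified: a ray, as slopes to the right and down, at radius r is drawn at 1 + k1 r^2 times it, then the intrinsics apply), "world_to_cam" (4x4, takes a point from world to camera coordinates). Camera axes: x right, y down, z forward; pixel columns grow to the right and rows downward; lengths in m; the calibration is good to about 2 mm. A picture is of the moment at which its call begins. camera_params takes no time and is no camera call.
- sign_off(): hands the job in; it is judged then, once.
The state is a dict: "t": time; "q": joint angles; "qd": joint speeds; "tau": joint torques, N m; "tcp_pos": TCP position; "tool_rot": TCP orientation; "force": force on the tool from outside, world axes, zero at the start; "ft_torque": the same for the moment, N m; "finger_gap": opening from 0.0 (shut) to 1.0 (fully open); "gripper_force": force on a finger pad.
Only numpy, scipy, OpenCV 4.12 (cv2) and the standard library are available. Lean on these libraries where they do the work, as an engineer would, in place of code of your own. Each camera call takes 0.05 s, during which the arm holds its last target. There are 200 camera calls.

## Working session

There is one attempt and no reset: what is moved stays moved. The work goes in short steps, Python scripts to look and compute and a shell command to move; the robot and the scene stay as the last step left them, time stands still between calls to the robot, and variables do not carry over. Pictures are saved under pics/ and viewed, at most 10 in all, crops included, and the job is handed in when it is done.

```bash
mkdir -p pics
python3 - <<'E'
from station import *
import cv2
for n in("scene","top"):
    cv2.imwrite(f"pics/{n}0.png",snapshot(n)[:,:,::-1]); p=camera_params(n); print(n,p)
s=sense();print(s,pinch_z)
E
```

```text
scene {'fx': 453.41996006697894, 'fy': 453.41996006697894, 'cx': 317.09514443382307, 'cy': 236.61158508428753, 'k1': -0.06898633714521858, 'world_to_cam': array([[ 0.04862411,  0.99874287,  0.01218114, -0.02702058],
       [ 0.5743723 , -0.01798195, -0.81839667, -0.22312956],
       [-0.8171488 ,  0.04679032, -0.57452459,  1.5864868 ],
       [ 0.        ,  0.        ,  0.        ,  1.        ]])}
top {'fx': 505.30869610608175, 'fy': 505.30869610608175, 'cx': 311.00485950265914, 'cy': 235.05658987784983, 'k1': 0.03113732435924506, 'world_to_cam': array([[ 1.32961636e-02, -9.99905894e-01,  3.37858642e-03,
         1.52015208e-02],
       [-9.79440232e-01, -1.37040903e-02, -2.01268552e-01,
         5.89773966e-01],
       [ 2.01295911e-01, -6.33023887e-04, -9.79530273e-01,
         1.07128870e+00],
       [ 0.00000000e+00,  0.00000000e+00,  0.00000000e+00,
         1.00000000e+00]])}
{'t': 0.1, 'q': array([ 9.95472573e-01,  5.28369811e-01,  1.43379192e+00, -1.17478535e-05,
        1.18142277e+00, -1.78546424e-01]), 'qd': array([-6.26218427e-04, -1.49946443e-03, -3.05785338e-03,  7.79730636e-04,
       -6.19026262e-05,  6.71945332e-04]), 'tau': array([ 7.68757818e-04, -4.43306494e+01, -1.78585947e+01, -1.69889049e-04,
        3.88453191e-03, -1.70020763e-05]), 'tcp_pos': array([0.24116811, 0.57588128, 0.23042793]), 'tool_rot': array([ 1.97087569e-01,  9.80385383e-01, -9.28004430e-04, -3.61520642e-04]), 'force': array([0.13882691, 0.09007653, 0.08538512]), 'ft_torque': array([-0.02703997,  0.00809268,  0.007762  ]), 'gripper_force': 0.0, 'finger_gap': 0.9979876587451748} 0.0187
```

View pics/scene0.png

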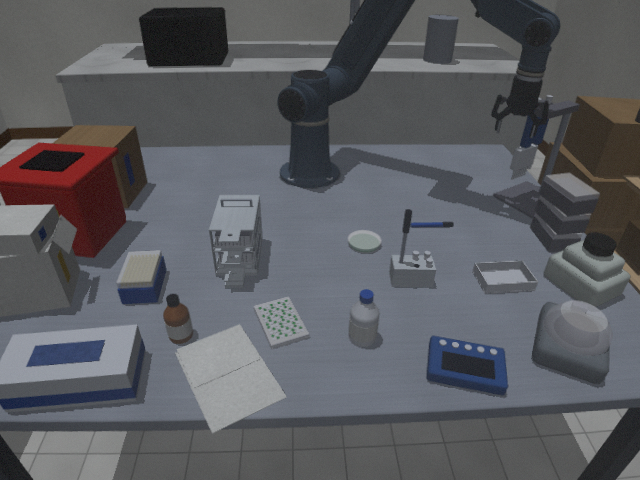

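View pics/top0.png

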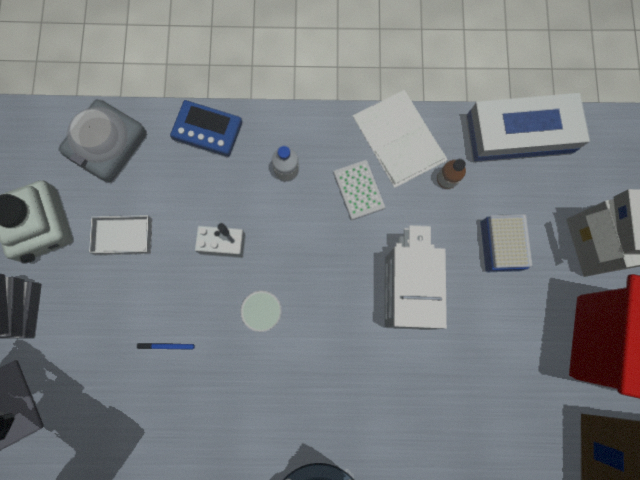

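The scene view shows the rack at about (238,235) with its lugs facing the camera, and the rod at (407,235) in the block at (413,268). The top view shows the top lug at (419,237) and the grip at (225,233). I'll zoom in on these.

Run:
```python
import cv2,numpy as np
t=cv2.imread("pics/top0.png");s=cv2.imread("pics/scene0.png")
r=lambda i,x,y,w,h,k:cv2.resize(i[y:y+h,x:x+w],(w*k,h*k),interpolation=cv2.INTER_CUBIC)
a=r(t,190,215,60,50,6); b=r(t,380,215,70,50,5)[:300,:]
c=r(s,200,185,75,110,5)[:, :]
d=r(s,380,200,75,95,5)
A=np.zeros((600,800,3),np.uint8)
A[:300,:360]=a; A[:250,400:750]=b
cv2.imwrite("pics/c1.png",A)
B=np.zeros((600,800,3),np.uint8);B[:550,:375]=c;B[:475,400:775]=d
cv2.imwrite("pics/c2.png",B)
```

```text
(no output)
```

View pics/c1.png

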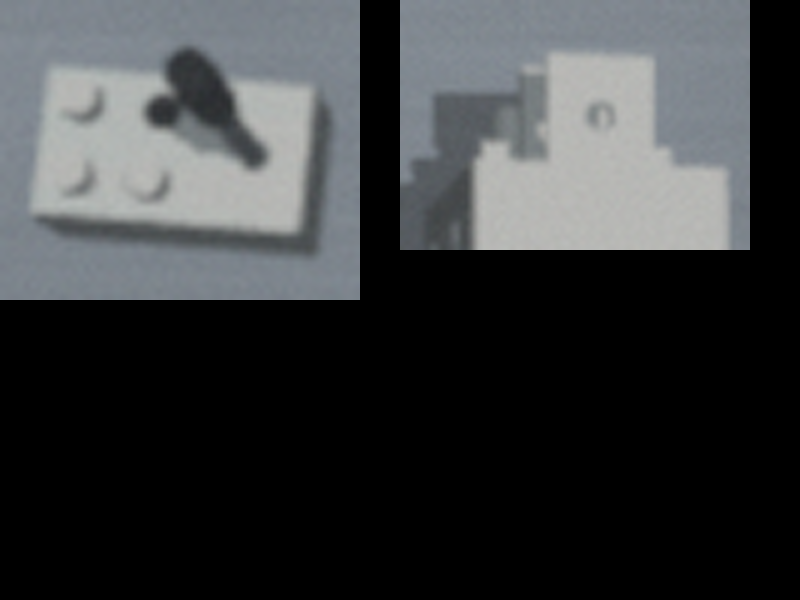

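View pics/c2.png

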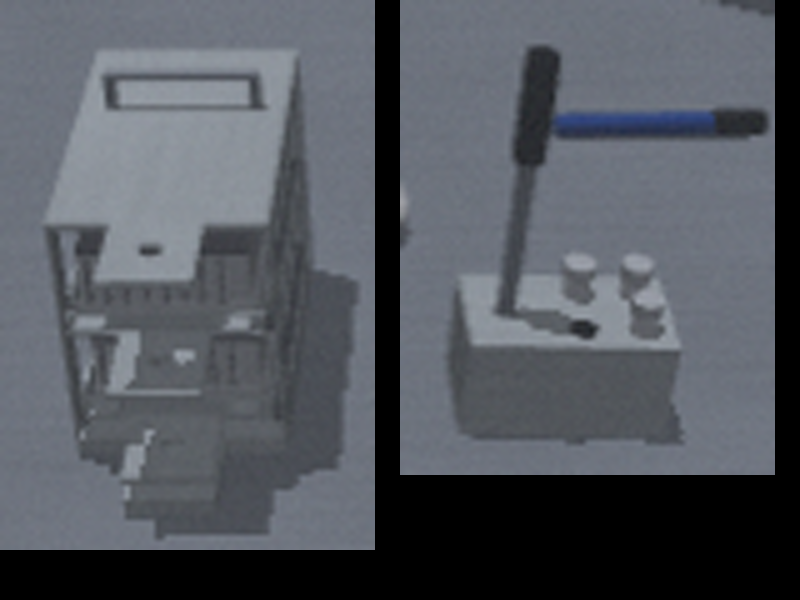

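The hole in the top lug is at about (600,117) in crop 1. The rod enters the block at about (255,158), and the grip top is at (183,60). I'll triangulate these using both cameras.

```bash
cat > h.py <<'E'
import numpy as np
from station import *
from scipy.optimize import least_squares
from scipy.spatial.transform import Rotation as R
P={n:camera_params(n) for n in("scene","top")}
def ray(n,u,v):
    p=P[n];d=np.array([(u-p["cx"])/p["fx"],(v-p["cy"])/p["fy"]]);s=d.copy()
    for _ in range(30): s=d/(1+p["k1"]*(s@s))
    W=p["world_to_cam"];return -W[:3,:3].T@W[:3,3], W[:3,:3].T@np.r_[s,1]
def atz(n,u,v,z):
    o,d=ray(n,u,v);return o+d*(z-o[2])/d[2]
def proj(n,X):
    p=P[n];c=p["world_to_cam"]@np.r_[X,1];s=c[:2]/c[2];s=s*(1+p["k1"]*(s@s))
    return s*p["fx"]+[p["cx"],p["cy"]]
def tri(a,b):
    return least_squares(lambda X:np.r_[proj("top",X)-a,proj("scene",X)-b],[.5,0,.1]).x
def cr(x0,y0,k,u,v): return np.array([x0+(u+.5)/k-.5,y0+(v+.5)/k-.5])
E
python3 - <<'E'
from h import *
np.set_printoptions(precision=4,suppress=True)
a=lambda u,v:cr(190,215,6,u,v); b=lambda u,v:cr(380,215,5,u-400,v)
c=lambda u,v:cr(200,185,5,u,v); d=lambda u,v:cr(380,200,5,u-400,v)
print("entry",tri(a(255,158),d(508,311)),atz("top",*a(255,158),.055),atz("scene",*d(508,311),.055))
print("gtop",tri(a(183,60),d(543,52)))
for z in(.2,): print(atz("top",*a(183,60),z),atz("scene",*d(543,52),z))
print("shoulder",tri(a(228,120),d(530,162)))
print("hole",tri(b(600,117),c(150,250)),atz("top",*b(600,117),.14),atz("scene",*c(150,250),.14))
for q in(b(549,52),b(655,57),b(475,158),b(728,168),(446,328),(394,326)): print("top roof",atz("top",*q,.14))
for q in(c(95,280),c(195,282),c(45,225),c(270,225),c(298,50),c(98,50)): print("scene roof",atz("scene",*q,.14))
B=[atz("top",*a(*q),.055) for q in((50,67),(318,87),(302,235),(32,215))];print("block",np.array(B),np.mean(B,0))
B=[atz("scene",*d(*q),.055) for q in((460,278),(655,275),(680,347),(465,347))];print("blockS",np.array(B),np.mean(B,0))
E
```

```text
entry [0.5754 0.2013 0.0521] [0.5747 0.1999 0.055 ] [0.579  0.2014 0.055 ]
gtop [0.5787 0.2008 0.2017]
[0.5792 0.2019 0.2   ] [0.5762 0.2004 0.2   ]
shoulder [0.5727 0.1995 0.1376]
hole [ 0.5704 -0.2023  0.1378] [ 0.57   -0.2019  0.14  ] [ 0.5737 -0.2017  0.14  ]
top roof [ 0.5973 -0.1815  0.14  ]
top roof [ 0.5958 -0.2255  0.14  ]
top roof [ 0.552  -0.1498  0.14  ]
top roof [ 0.5493 -0.2539  0.14  ]
top roof [ 0.3874 -0.2488  0.14  ]
top roof [ 0.3897 -0.1452  0.14  ]
scene roof [ 0.5964 -0.2237  0.14  ]
scene roof [ 0.5994 -0.1789  0.14  ]
scene roof [ 0.5518 -0.2525  0.14  ]
scene roof [ 0.5551 -0.1485  0.14  ]
scene roof [ 0.3931 -0.1447  0.14  ]
scene roof [ 0.3897 -0.2488  0.14  ]
block [[0.6084 0.2782 0.055 ]
 [0.6021 0.1775 0.055 ]
 [0.5458 0.1811 0.055 ]
 [0.552  0.2815 0.055 ]] [0.577  0.2296 0.055 ]
blockS [[0.5521 0.1829 0.055 ]
 [0.5531 0.2805 0.055 ]
 [0.6093 0.2782 0.055 ]
 [0.6055 0.1754 0.055 ]] [0.58   0.2292 0.055 ]
```

```bash
cat >> h.py <<'E'
f0=np.array([.9996,-.028,0])
def goto(p,tilt=0):
    """rows' values from the measured pose to TCP p, tool y along f0, tilted (deg) about tool x"""
    s=sense();C=R.from_quat(s["tool_rot"])
    z=np.array([0,0,-1.]);x=np.cross(f0,z)
    T=R.from_matrix(np.c_[x,f0,z])*R.from_euler("x",tilt,degrees=True)
    print("t",s["t"],"tcp",s["tcp_pos"].round(4),"F",s["force"].round(1),"gap",round(s["finger_gap"],3))
    print("turn",(C.inv()*T).as_rotvec(degrees=True).round(2),"shift after turn",T.inv().apply(np.array(p)-s["tcp_pos"]).round(4))
E
python3 - <<'E'
from h import *
c=lambda u,v:cr(200,185,5,u,v)
for n,z,q in(("upper",.082,[(108,391),(200,391),(155,360)]),("lower",.026,[(130,487),(215,487),(175,441)]),("base",.012,[(130,510),(215,510)])):
    for e in q: X=atz("scene",*c(*e),z); print(n,X.round(4),"along f rel hole",((X-[.5715,-.2022,z])@f0).round(4))
for h in(("u",.082),("l",.026),("b",.012)):
    for k in(0,.026): print(h[0],k,((proj("scene",np.array([.5715,-.2022,h[1]])+k*f0)-[200,185])*5).round(0))
goto([.577,.201,.25])
E
python3 -m handwheel '[[[0,0,9.9,0,0,0,1],[0,0,9.9,0,0,0,1],[0,0,9.9,0,0,0,1],[0,0,9.9,0,0,-0.01,1],[0,0,9.9,0,0,-0.01,1],[0,0,9.9,0,0,0,1],[0,0,9.5,0,0,0,1]]]'
python3 -c "
from h import *
goto([.577,.201,.25])"
```

```text
upper [ 0.6029 -0.2235  0.082 ] along f rel hole 0.032
upper [ 0.6042 -0.1813  0.082 ] along f rel hole 0.0321
upper [ 0.5802 -0.2044  0.082 ] along f rel hole 0.0087
lower [ 0.6052 -0.219   0.026 ] along f rel hole 0.0342
lower [ 0.6065 -0.1789  0.026 ] along f rel hole 0.0343
lower [ 0.5718 -0.2011  0.026 ] along f rel hole 0.0003
base [ 0.6057 -0.2204  0.012 ] along f rel hole 0.0346
base [ 0.6069 -0.18    0.012 ] along f rel hole 0.0348
u 0 [160. 347.]
u 0.026 [152. 381.]
l 0 [171. 439.]
l 0.026 [164. 474.]
b 0 [174. 461.]
b 0.026 [167. 496.]
t 0.1 tcp [0.2412 0.5759 0.2304] F [0.1 0.1 0.1] gap 0.998
turn [-1.100e-01  5.000e-02  6.887e+01] shift after turn [-0.3653  0.3462 -0.0196]
t: 0.98
tcp_pos: [0.2413, 0.5761, 0.2509]
tool_rot: [0.719, 0.695, -0.0, 0.0]
force: [0.9, -0.9, -0.1]
finger_gap: 1.003
gripper_force: 0.0
t 0.975 tcp [0.2413 0.5761 0.2509] F [ 0.9 -0.9 -0.1] gap 1.003
turn [-0.03  0.05 -0.35] shift after turn [-0.3656  0.3461  0.0009]
```

```bash
python3 -m handwheel '[[[0,0,0,-0.0366,0.0346,0,1],[0,0,0,-0.0366,0.0346,0,1],[0,0,0,-0.0366,0.0346,0,1],[0,0,0,-0.0366,0.0346,0,1],[0,0,0,-0.0366,0.0346,0,1],[0,0,0,-0.0366,0.0346,0,1],[0,0,0,-0.0366,0.0346,0,1],[0,0,0,-0.0366,0.0346,0,1],[0,0,0,-0.0366,0.0346,0,1],[0,0,0,-0.0366,0.0346,0,1],[0,0,0,0,0,0,1],[0,0,0,0,0,0,1]]]'
python3 - <<'E'
from h import *
goto([.577,.201,.157])
import cv2
t=snapshot("top");s=snapshot("scene")
r=lambda i,x,y,w,h,k:cv2.resize(i[y:y+h,x:x+w],(w*k,h*k),interpolation=cv2.INTER_CUBIC)
A=np.zeros((480,800,3),np.uint8);A[:400,:395]=r(t,180,175,79,80,5);A[:480,400:]=r(s,370,190,80,96,5)[:480,:400]
cv2.imwrite("pics/a1.png",A[:,:,::-1])
E
```

```text
t: 2.48
tcp_pos: [0.5761, 0.2007, 0.2506]
tool_rot: [0.717, 0.697, -0.001, -0.001]
force: [-0.3, -0.5, 0.5]
finger_gap: 1.004
gripper_force: 0.0
t 2.475 tcp [0.5761 0.2007 0.2506] F [-0.3 -0.5  0.5] gap 1.004
turn [-0.12 -0.01 -0.07] shift after turn [0.0003 0.0008 0.0936]
```

View pics/a1.png

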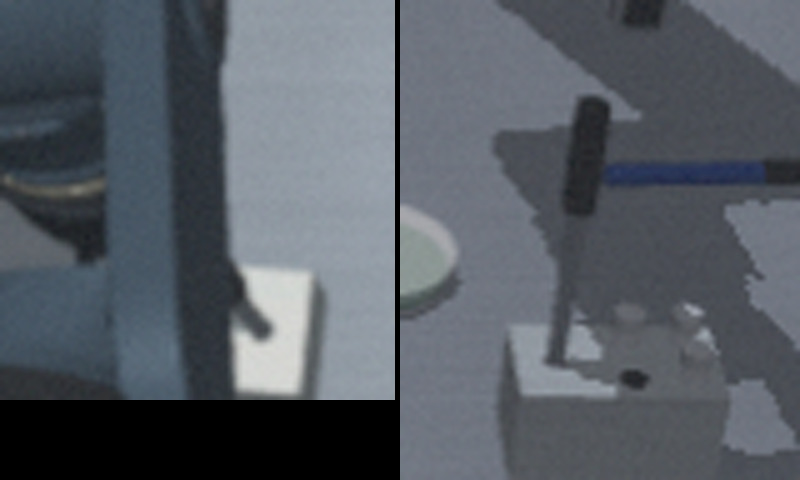

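The arm hides the rod from the top camera. In the scene crop the grip is at (590,150) and a dark finger end is at (640,10). I'll compare that with the projected TCP.

Run:
```python
from h import *
for X in([.576,.2007,.2506],[.618,.2,.263],[.534,.2,.263],[.577,.201,.2],[.576,.2007,.32]): print(X,proj("scene",np.array(X)).round(1))
import cv2
s=snapshot("scene")[110:240,360:460]
cv2.imwrite("pics/a2.png",cv2.resize(s[:,:,::-1],None,fx=4.5,fy=4.5,interpolation=cv2.INTER_CUBIC))
```

```text
[0.576, 0.2007, 0.2506] [411.2 190.1]
[0.618, 0.2, 0.263] [416.1 194.8]
[0.534, 0.2, 0.263] [407.5 176. ]
[0.577, 0.201, 0.2] [408.5 210.2]
[0.576, 0.2007, 0.32] [415.5 161. ]
```

View pics/a2.png

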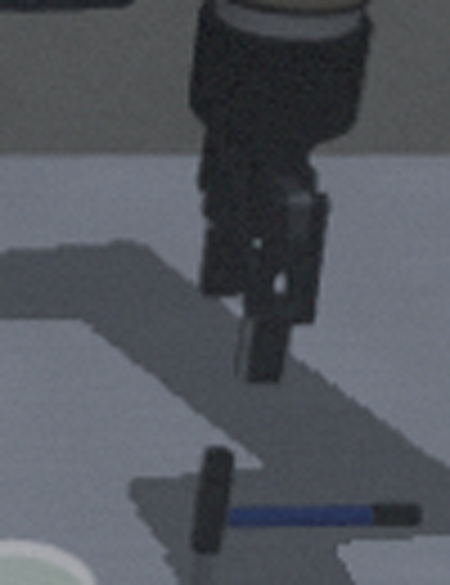

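The grip is at (408,210) in the full frame, which matches the model. The front finger end at (419,194) looks about 3 px to the right of prediction, so I'll check it again from lower down before closing.

```bash
python3 -m handwheel '[[[0,0,0,0,0.001,0.03,1],[0,0,0,0,0,0.03,1],[0,0,0,0,0,0.02,1],[0,0,0,0,0,0.0136,1],[0,0,0,0,0,0,1],[0,0,0,0,0,0,1]]]'
python3 - <<'E'
from h import *
import cv2
goto([.577,.201,.157])
for X in([.577,.201,.157],[.62,.2,.17],[.577,.201,.2],[.577,.201,.055],[.577,.201,.144]): print(X,((proj("scene",np.array(X))-[360,150])*5.5).round(1))
s=snapshot("scene")[150:255,360:460]
cv2.imwrite("pics/a3.png",cv2.resize(s[:,:,::-1],None,fx=5.5,fy=5.5,interpolation=cv2.INTER_CUBIC))
E
```

```text
t: 3.38
tcp_pos: [0.5784, 0.2011, 0.1586]
tool_rot: [0.717, 0.697, 0.001, 0.0]
force: [0.4, -0.2, 0.0]
finger_gap: 1.002
gripper_force: 0.0
t 3.375 tcp [0.5784 0.2011 0.1586] F [ 0.4 -0.2  0. ] gap 1.002
turn [ 0.1  -0.02 -0.  ] shift after turn [-0.0001 -0.0014  0.0016]
[0.577, 0.201, 0.157] [253.9 419.1]
[0.62, 0.2, 0.17] [278.  451.9]
[0.577, 0.201, 0.2] [267. 331.]
[0.577, 0.201, 0.055] [224.8 612.2]
[0.577, 0.201, 0.144] [250.  444.9]
```

View pics/a3.png

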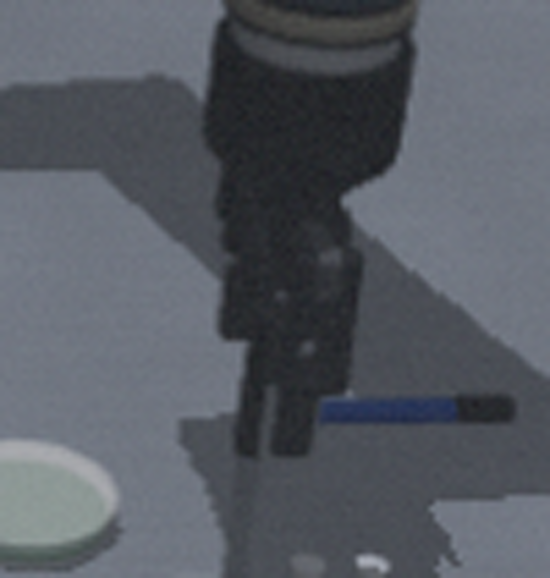

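The front finger ends at about (288,455), next to the grip at (250,440). It straddles the grip and is within about 3 mm sideways, so I'll close.

```bash
python3 -m handwheel '[[[0,0,0,0,-0.0014,0,0.6],[0,0,0,0,0,0,0.3],[0,0,0,0,0,0,0],[0,0,0,0,0,0,0],[0,0,0,0,0,0,0],[0,0,0,0,0,0,0],[0,0,0,0,0,0,0]]]' 70
```

```text
t: 4.3
tcp_pos: [0.5766, 0.2007, 0.1579]
tool_rot: [0.717, 0.697, 0.0, 0.0]
force: [-0.7, -0.7, 2.9]
finger_gap: 0.166
gripper_force: 68.1
```

```bash
python3 -m handwheel '[[[0,0,0,0,0,-0.01,0],[0,0,0,0,0,-0.02,0],[0,0,0,0,0,-0.03,0],[0,0,0,0,0,-0.04,0],[0,0,0,0,0,-0.04,0],[0,0,0,0,0,-0.02,0],[0,0,0,0,0,0,0]]]'
python3 -c "
from h import *
goto([.571,-.202,.315])"
```

```text
t: 5.18
tcp_pos: [0.5774, 0.2009, 0.3199]
tool_rot: [0.717, 0.697, 0.002, 0.001]
force: [0.5, 0.2, -0.8]
finger_gap: 0.172
gripper_force: 68.4
t 5.175 tcp [0.5774 0.2009 0.3199] F [ 0.5  0.2 -0.8] gap 0.172
turn [ 0.26 -0.05 -0.03] shift after turn [-0.4029  0.0049  0.0049]
```

```bash
python3 -m handwheel '[[[0,0,0,-0.02,0,0,0],[0,0,0,-0.04,0,0,0],[0,0,0,-0.043,0,0,0],[0,0,0,-0.043,0.001,0,0],[0,0,0,-0.043,0.001,0,0],[0,0,0,-0.043,0.001,0,0],[0,0,0,-0.043,0.001,0,0],[0,0,0,-0.043,0.001,0,0],[0,0,0,-0.043,0,0,0],[0,0,0,-0.03,0,0,0],[0,0,0,-0.0119,0,0,0],[0,0,0,0,0,0,0],[0,0,0,0,0,0,0]]]'
python3 - <<'E'
from h import *
import cv2
goto([.571,-.202,.315])
np.set_printoptions(suppress=True)
for X in([.571,-.202,.17],[.571,-.202,.300],[.571,-.202,.14]): print(X,((proj("scene",np.array(X))-[185,130])*5).round(1),((proj("top",np.array(X))-[385,195])*5).round(1))
A=np.zeros((600,800,3),np.uint8)
r=lambda i,x,y,w,h,k:cv2.resize(i[y:y+h,x:x+w],(w*k,h*k),interpolation=cv2.INTER_CUBIC)
A[:600,:400]=r(snapshot("scene"),185,130,80,120,5);A[:350,420:795]=r(snapshot("top"),385,195,75,70,5)
cv2.imwrite("pics/a4.png",A[:,:,::-1])
E
```

```text
t: 6.8
tcp_pos: [0.5697, -0.201, 0.3173]
tool_rot: [0.717, 0.697, 0.0, -0.001]
force: [0.1, 0.5, -1.0]
finger_gap: 0.166
gripper_force: 68.4
t 6.8 tcp [ 0.5697 -0.201   0.3173] F [ 0.1  0.5 -1. ] gap 0.166
turn [-0.06 -0.07  0.02] shift after turn [-0.001   0.0013  0.0023]
[0.571, -0.202, 0.17] [216.4 464.6] [189.2 198. ]
[0.571, -0.202, 0.3] [185.7 203.3] [270.5 123.4]
[0.571, -0.202, 0.14] [222.9 519.7] [173.2 212.6]
```

View pics/a4.png

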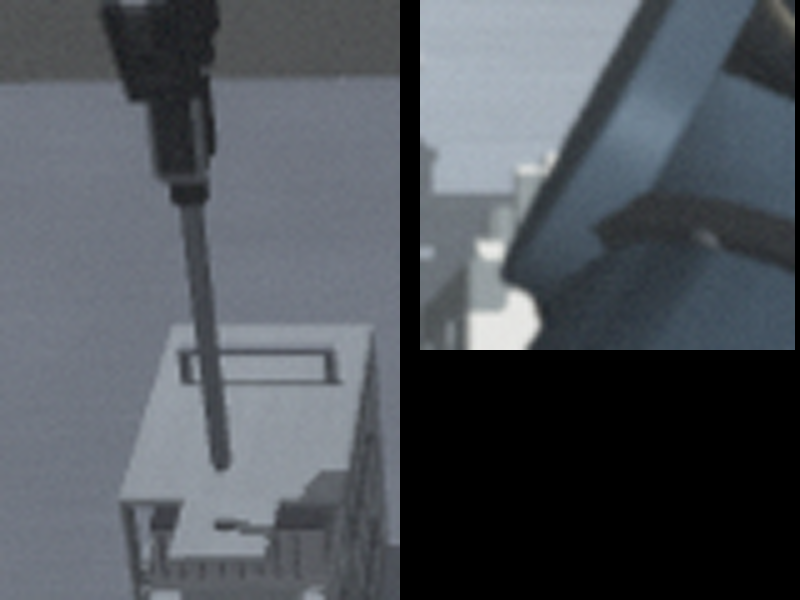

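The rod tip is at (222,467) and the hole at (226,524) in the scene crop. The tip needs to move about 2–3 mm forward and 1 mm to -y.

```bash
python3 -m handwheel '[[[0,0,0,-0.001,0.0023,0.01,0],[0,0,0,0,0,0.01,0],[0,0,0,0,0,0.004,0],[0,0,0,0,0,0.002,0],[0,0,0,0,0,0.001,0],[0,0,0,0,0,0.001,0],[0,0,0,0,0,0,0]]]' 50; python3 -m handwheel '[[[0,0,0,0,0,0.001,0],[0,0,0,0,0,0.001,0],[0,0,0,0,0,0,0]]]'; python3 -m handwheel '[[[0,0,0,0,0,0.001,0],[0,0,0,0,0,0,0]]]'
```

```text
t: 7.78
tcp_pos: [0.5723, -0.2033, 0.2899]
tool_rot: [0.717, 0.697, 0.0, 0.0]
force: [0.3, -0.1, -0.2]
finger_gap: 0.167
gripper_force: 68.4
t: 8.15
tcp_pos: [0.5722, -0.2032, 0.2876]
tool_rot: [0.717, 0.697, -0.0, -0.0]
force: [0.3, 0.7, -1.0]
finger_gap: 0.166
gripper_force: 68.4
t: 8.4
tcp_pos: [0.5723, -0.2032, 0.2866]
tool_rot: [0.717, 0.697, -0.0, -0.0]
force: [-0.5, 0.2, -0.3]
finger_gap: 0.169
gripper_force: 68.4
```

```bash
python3 -m handwheel '[[[0,0,0,0.0005,0,0.001,0],[0,0,0,0,0,0.001,0],[0,0,0,0,0,0,0]]]'; python3 -m handwheel '[[[0,0,0,0,0,0.001,0],[0,0,0,0,0,0.001,0],[0,0,0,0,0,0,0]]]';python3 -c "
from h import *
s=sense();print(s['ft_torque'])"
```

```text
t: 8.78
tcp_pos: [0.5723, -0.2027, 0.2846]
tool_rot: [0.717, 0.697, -0.0, -0.0]
force: [-0.2, 0.1, -1.1]
finger_gap: 0.164
gripper_force: 68.4
t: 9.15
tcp_pos: [0.5721, -0.2026, 0.2826]
tool_rot: [0.717, 0.697, -0.0, -0.0]
force: [-0.2, 0.3, 0.1]
finger_gap: 0.168
gripper_force: 68.4
[ 0.07303219  0.13761881 -0.01691562]
```

The tip is through the top lug without contact. I'll go down towards the upper lug and watch the side forces.

```bash
python3 -m handwheel '[[[0,0,0,0,0,0.002,0],[0,0,0,0,0,0.002,0],[0,0,0,0,0,0.002,0],[0,0,0,0,0,0.002,0],[0,0,0,0,0,0,0]]]'; python3 -m handwheel '[[[0,0,0,0,0,0.005,0],[0,0,0,0,0,0.005,0],[0,0,0,0,0,0.005,0],[0,0,0,0,0,0.005,0],[0,0,0,0,0,0.005,0],[0,0,0,0,0,0.005,0],[0,0,0,0,0,0.005,0],[0,0,0,0,0,0,0]]]'
```

```text
t: 9.78
tcp_pos: [0.5722, -0.2026, 0.2743]
tool_rot: [0.717, 0.697, -0.0, -0.0]
force: [-0.4, -0.1, -1.8]
finger_gap: 0.169
gripper_force: 68.4
t: 10.78
tcp_pos: [0.5722, -0.2027, 0.2391]
tool_rot: [0.717, 0.697, -0.0, -0.0]
force: [-0.4, 1.2, -2.1]
finger_gap: 0.166
gripper_force: 68.4
```

```bash
cat >> h.py <<'E'
PIV=np.array([.572,-.2027,.138]); L=.148
def lean(deg,tipz):
    "tip leaning deg forward about PIV, tip height tipz"
    t=np.radians(deg); d=np.array([*(f0[:2]*np.sin(t)),-np.cos(t)])
    tip=PIV+d*(PIV[2]-tipz)/np.cos(t); print("tip off mm",((tip-PIV)[:2]*1e3).round(1)); goto(tip-d*L,-deg)
E
python3 -c "
from h import *
lean(5.8,.0865)"
```

```text
tip off mm [ 5.2 -0.1]
t 10.775 tcp [ 0.5722 -0.2027  0.2391] F [-0.4  1.2 -2.1] gap 0.166
turn [-5.83 -0.02 -0.03] shift after turn [-0.     -0.0104  0.0043]
```

```bash
python3 -m handwheel '[[[-1.45,0,0,0,-0.0026,0.001,0],[-1.45,0,0,0,-0.0026,0.001,0],[-1.45,0,0,0,-0.0026,0.001,0],[-1.45,0,0,0,-0.0026,0.0005,0],[0,0,0,0,0,0,0]]]'; python3 -c "
from h import *
lean(5.8,.0855)";python3 -m handwheel '[[[0,0,0,0,0,0.001,0],[0,0,0,0,0,0.001,0],[0,0,0,0,0,0,0]]]';python3 -m handwheel '[[[0,0,0,0,0,0.001,0],[0,0,0,0,0,0.001,0],[0,0,0,0,0,0,0]]]'; python3 -c "
from h import *
lean(5.8,.0815)"
```

```text
t: 11.4
tcp_pos: [0.5616, -0.2026, 0.236]
tool_rot: [0.716, 0.696, 0.035, 0.037]
force: [-0.6, 0.3, -0.5]
finger_gap: 0.168
gripper_force: 68.4
tip off mm [ 5.3 -0.1]
t 11.4 tcp [ 0.5616 -0.2026  0.236 ] F [-0.6  0.3 -0.5] gap 0.168
turn [ 0.04  0.02 -0.07] shift after turn [0.0002 0.0005 0.0033]
t: 11.78
tcp_pos: [0.5624, -0.2024, 0.2336]
tool_rot: [0.716, 0.696, 0.035, 0.036]
force: [0.0, 0.8, -0.2]
finger_gap: 0.167
gripper_force: 68.4
t: 12.15
tcp_pos: [0.5625, -0.2024, 0.2317]
tool_rot: [0.716, 0.696, 0.035, 0.036]
force: [-1.1, 1.0, -1.1]
finger_gap: 0.17
gripper_force: 68.4
tip off mm [ 5.7 -0.2]
t 12.15 tcp [ 0.5625 -0.2024  0.2317] F [-1.1  1.  -1.1] gap 0.17
turn [-0.   -0.   -0.03] shift after turn [-0.     0.     0.003]
```

```bash
for i in 1 2 3 4; do python3 -m handwheel '[[[0,0,0,0,0,0.001,0],[0,0,0,0,0,0,0]]]'|egrep 'tcp|force'; done
```

```text
tcp_pos: [0.5626, -0.2024, 0.2308]
force: [-0.2, 0.3, -0.9]
gripper_force: 68.4
tcp_pos: [0.5627, -0.2024, 0.2298]
force: [-0.3, 0.3, -0.5]
gripper_force: 68.4
tcp_pos: [0.5627, -0.2024, 0.2287]
force: [-0.8, 0.9, -1.2]
gripper_force: 68.4
tcp_pos: [0.5629, -0.2024, 0.2278]
force: [-1.4, 1.0, 0.4]
gripper_force: 68.4
```

```bash
for i in 1 2 3; do python3 -m handwheel '[[[0,0,0,0,0,0.001,0],[0,0,0,0,0,0,0]]]'|egrep 'tcp|^force'; done
```

```text
tcp_pos: [0.5629, -0.2025, 0.2268]
force: [-0.5, 0.6, -0.4]
tcp_pos: [0.563, -0.2025, 0.2258]
force: [-1.1, 0.6, -0.7]
tcp_pos: [0.5631, -0.2024, 0.2247]
force: [-0.2, 0.2, -0.8]
```

```bash
for i in 1 2 3 4; do python3 -m handwheel '[[[0,0,0,0,0,0.001,0],[0,0,0,0,0,0.0005,0],[0,0,0,0,0,0,0]]]'|egrep 'tcp|^force'; done; python3 -c "
from h import *
lean(0,.07)"
```

```text
tcp_pos: [0.5633, -0.2024, 0.2233]
force: [-1.2, 1.4, -0.5]
tcp_pos: [0.5635, -0.2024, 0.2218]
force: [-0.1, 0.5, -0.8]
tcp_pos: [0.5636, -0.2025, 0.2203]
force: [0.3, 1.1, -0.1]
tcp_pos: [0.5638, -0.2025, 0.2188]
force: [0.6, 0.2, -0.7]
tip off mm [0. 0.]
t 15.4 tcp [ 0.5638 -0.2025  0.2188] F [ 0.6  0.2 -0.7] gap 0.172
turn [ 5.8   0.   -0.03] shift after turn [0.     0.0082 0.0008]
```

Through the upper lug on the first try. I'll straighten the rod, drawing the tray into line, then go down towards the lower one.

```bash
python3 -m handwheel '[[[1.45,0,0,0,0.002,0.0003,0],[1.45,0,0,0,0.0021,0.0003,0],[1.45,0,0,0,0.002,0.0002,0],[1.45,0,0,0,0.0021,0,0],[0,0,0,0,0,0,0]]]'|egrep 'tcp|^force'; python3 -m handwheel '[[[0,0,0,0,0,0.001,0],[0,0,0,0,0,0.001,0],[0,0,0,0,0,0.001,0],[0,0,0,0,0,0.001,0],[0,0,0,0,0,0,0]]]'|egrep 'tcp|^force';  python3 -m handwheel '[[[0,0,0,0,0,0.002,0],[0,0,0,0,0,0.002,0],[0,0,0,0,0,0.002,0],[0,0,0,0,0,0.002,0],[0,0,0,0,0,0,0]]]'; python3 -c "
from h import *
lean(0,.03)"
```

```text
tcp_pos: [0.5724, -0.2026, 0.2184]
force: [-0.9, 0.6, 0.7]
tcp_pos: [0.572, -0.2027, 0.2145]
force: [-0.9, 1.1, 0.4]
t: 17.27
tcp_pos: [0.572, -0.2027, 0.2063]
tool_rot: [0.717, 0.697, -0.0, -0.0]
force: [-0.2, 0.5, -1.1]
finger_gap: 0.166
gripper_force: 68.4
tip off mm [0. 0.]
t 17.275 tcp [ 0.572  -0.2027  0.2063] F [-0.2  0.5 -1.1] gap 0.166
turn [-0.01 -0.01 -0.03] shift after turn [-0.      0.      0.0283]
```

Run:
```python
from h import *
import cv2
x,y,k=212,245,9
for n,z,o in(("lowtop",.026,0),("low bottom",.022,0),("basetop",.012,0),("base bottom",.003,0)):
  X=np.array([PIV[0],PIV[1],z])
  for d in(0,.026): print(n,d,((proj("scene",X+d*f0)-[x,y])*k).round())
im=np.mean([snapshot("scene")[y:y+55,x:x+50].astype(float) for _ in range(4)],0)
im=np.clip((im-20)*2,0,255).astype(np.uint8)
cv2.imwrite("pics/a5.png",cv2.resize(im[:,:,::-1],None,fx=k,fy=k,interpolation=cv2.INTER_CUBIC))
```

```text
lowtop 0 [197. 251.]
lowtop 0.026 [185. 314.]
low bottom 0 [199. 262.]
low bottom 0.026 [186. 325.]
basetop 0 [202. 291.]
basetop 0.026 [190. 354.]
base bottom 0 [205. 316.]
base bottom 0.026 [193. 379.]
```

View pics/a5.png

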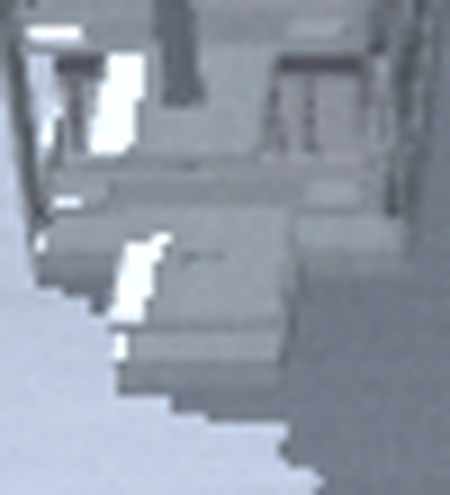

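Lower lug: the edge is at v≈325 and a faint hole at (205,255), which puts the hole within about 0–3 mm in front of the line. I'll lean slightly and feel for it.

```bash
python3 -c "
from h import *
lean(.6,.033)"; python3 -m handwheel '[[[-0.2,0,0,0,-0.0002,0.004,0],[-0.2,0,0,0,-0.0002,0.004,0],[-0.2,0,0,0,-0.0002,0.004,0],[0,0,0,0,0,0.004,0],[0,0,0,0,0,0.004,0],[0,0,0,0,0,0.004,0],[0,0,0,0,0,0.001,0],[0,0,0,0,0,0,0]]]'; for i in 1 2 3 4; do python3 -m handwheel '[[[0,0,0,0,0,0.001,0],[0,0,0,0,0,0,0]]]'|egrep 'tcp|^force'; done
```

```text
tip off mm [ 1.1 -0. ]
t 17.475 tcp [ 0.572  -0.2027  0.2063] F [ 0.3  1.4 -2.5] gap 0.168
turn [-0.61 -0.01 -0.03] shift after turn [-0.     -0.0007  0.0253]
t: 18.48
tcp_pos: [0.5714, -0.2026, 0.1813]
tool_rot: [0.717, 0.697, 0.004, 0.003]
force: [-0.2, 0.6, -2.0]
finger_gap: 0.172
gripper_force: 68.6
tcp_pos: [0.5715, -0.2026, 0.1806]
force: [-0.7, 0.7, -0.7]
tcp_pos: [0.5715, -0.2026, 0.1796]
force: [-2.2, 0.5, -0.2]
tcp_pos: [0.5715, -0.2026, 0.1785]
force: [-1.7, 1.2, 0.3]
tcp_pos: [0.5716, -0.2027, 0.1775]
force: [-1.8, 2.3, -0.2]
```

```bash
for i in 1 2 3 4 5 6; do python3 -m handwheel '[[[0,0,0,0,0,0.001,0],[0,0,0,0,0,0,0]]]'|egrep 'tcp|^force'; done
```

```text
tcp_pos: [0.5716, -0.2027, 0.1765]
force: [-0.2, 1.4, -0.1]
tcp_pos: [0.5716, -0.2026, 0.1755]
force: [-1.1, 1.8, -0.7]
tcp_pos: [0.5716, -0.2027, 0.1745]
force: [-1.1, 2.2, 0.9]
tcp_pos: [0.5716, -0.2026, 0.1735]
force: [-1.0, 2.3, 0.7]
tcp_pos: [0.5716, -0.2026, 0.1725]
force: [-0.5, 2.0, 0.2]
tcp_pos: [0.5716, -0.2027, 0.1715]
force: [-1.5, 2.6, -0.0]
```

```bash
for i in 1 2 3 4 5; do python3 -m handwheel '[[[0,0,0,0,0,0.001,0],[0,0,0,0,0,0,0]]]'|egrep 'tcp|^force'; done;  python3 -c "
from h import *
lean(0,.018)"
```

```text
tcp_pos: [0.5717, -0.2027, 0.1705]
force: [-0.9, 1.6, -0.0]
tcp_pos: [0.5717, -0.2027, 0.1695]
force: [-1.0, 2.0, 0.0]
tcp_pos: [0.5717, -0.2027, 0.1687]
force: [-2.1, 2.7, 2.0]
tcp_pos: [0.5716, -0.2027, 0.1674]
force: [-1.6, 1.7, 0.5]
tcp_pos: [0.5716, -0.2028, 0.1664]
force: [-2.0, 1.2, 0.7]
tip off mm [0. 0.]
t 22.225 tcp [ 0.5716 -0.2028  0.1664] F [-2.   1.2  0.7] gap 0.167
turn [ 0.58  0.   -0.03] shift after turn [0.0001 0.0004 0.0004]
```

Through the lower lug. I'll straighten and go on into the base.

```bash
python3 -m handwheel '[[[0.3,0,0,0,0.0002,0,0],[0.28,0,0,0,0.0002,0,0],[0,0,0,0,0,0,0]]]'|egrep 'tcp|^force'; for i in 1 2 3 4 5 6 7 8 ; do python3 -m handwheel '[[[0,0,0,0,0,0.001,0],[0,0,0,0,0,0,0]]]'|egrep 'tcp|^force'; done
```

```text
tcp_pos: [0.5721, -0.2027, 0.1664]
force: [-2.6, 2.0, -1.6]
tcp_pos: [0.5721, -0.2026, 0.1657]
force: [-2.4, 1.8, 0.7]
tcp_pos: [0.5721, -0.2026, 0.1646]
force: [-2.1, 2.1, 1.0]
tcp_pos: [0.5721, -0.2026, 0.1635]
force: [-2.5, 2.0, 1.7]
tcp_pos: [0.5721, -0.2026, 0.1625]
force: [-2.4, 2.8, 0.7]
tcp_pos: [0.5721, -0.2027, 0.1615]
force: [-2.4, 2.5, 1.2]
tcp_pos: [0.5721, -0.2027, 0.1605]
force: [-2.4, 2.6, 1.7]
tcp_pos: [0.5721, -0.2027, 0.1595]
force: [-2.9, 2.3, 1.5]
tcp_pos: [0.5721, -0.2027, 0.1585]
force: [-2.6, 3.1, 1.2]
```

```bash
for i in 1 2 3 4; do python3 -m handwheel '[[[0,0,0,0,0,0.001,0],[0,0,0,0,0,0,0]]]'|egrep 'tcp|^force'; done
```

```text
tcp_pos: [0.5721, -0.2027, 0.1575]
force: [-3.2, 2.7, 1.9]
tcp_pos: [0.5721, -0.2027, 0.1565]
force: [-2.2, 3.7, 0.8]
tcp_pos: [0.5721, -0.2027, 0.1555]
force: [-2.7, 3.1, 0.7]
tcp_pos: [0.5721, -0.2027, 0.1545]
force: [-2.0, 3.1, 1.7]
```

```bash
for i in 1 2 3; do python3 -m handwheel '[[[0,0,0,0,0,0.0005,0],[0,0,0,0,0,0,0]]]'|egrep 't:|tcp|^force'; done
```

```text
t: 25.85
tcp_pos: [0.5721, -0.2027, 0.1541]
tool_rot: [0.717, 0.697, 0.0, 0.0]
force: [-2.4, 3.9, 2.8]
t: 26.1
tcp_pos: [0.5721, -0.2027, 0.154]
tool_rot: [0.717, 0.697, 0.0, 0.0]
force: [-3.0, 3.9, 3.7]
t: 26.35
tcp_pos: [0.5721, -0.2027, 0.154]
tool_rot: [0.717, 0.697, 0.0, 0.0]
force: [-4.1, 4.2, 6.8]
```

The shoulder is seated: z stopped at 0.154, as computed, with the force rising. I'll release and withdraw straight up.

```bash
python3 -m handwheel '[[[0,0,0,0,0,0,0.4],[0,0,0,0,0,0,0.6],[0,0,0,0,0,0,0.6],[0,0,0,0,0,0,0.6],[0,0,0,0,0,-0.005,0.6],[0,0,0,0,0,-0.02,0.6],[0,0,0,0,0,-0.04,0.6],[0,0,0,0,0,-0.05,0.6],[0,0,0,0,0,-0.02,0.6],[0,0,0,0,0,0,0.6]]]'
python3 - <<'E'
from h import *
import cv2
x,y,k=190,140,5
for z in(.14,.196,.152,.208): print(z,((proj("scene",np.array([PIV[0],PIV[1],z]))-[x,y])*k).round())
cv2.imwrite("pics/a6.png",cv2.resize(snapshot("scene")[y:y+115,x:x+90,::-1],None,fx=k,fy=k,interpolation=cv2.INTER_CUBIC))
E
```

```text
t: 27.6
tcp_pos: [0.5731, -0.2033, 0.2906]
tool_rot: [0.717, 0.697, 0.001, 0.003]
force: [-0.0, 0.2, 0.0]
finger_gap: 0.598
gripper_force: 0.0
0.14 [196. 471.]
0.196 [184. 367.]
0.152 [194. 449.]
0.208 [181. 343.]
```

View pics/a6.png

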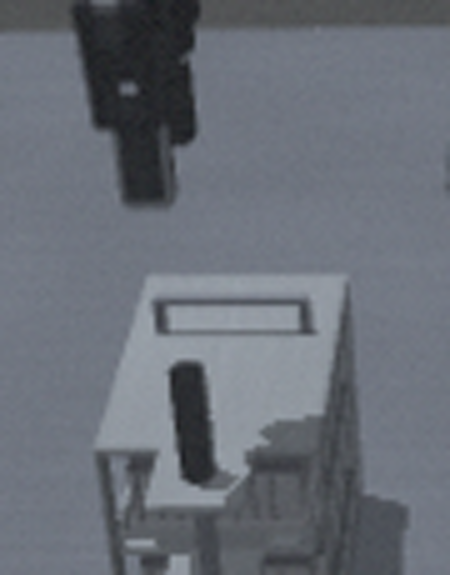

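The grip spans (186,365) to (197,482), with its shoulder on the top lug as predicted for the seated height, and the gripper is clear. Handing in.

```bash
python3 -m handwheel '[[[0,0,0,0,0,0,0.6],[0,0,0,0,0,0,0.6]]]' >/dev/null; python3 -c "
from station import *
print(sign_off())"
```

```text
the job is handed in; nothing more can be done
None
```

The locking rod is through all four lugs with its grip resting on the top lug. I let it go, pulled the gripper clear and handed the job in at about 28 s; the sign-off returned no verdict.

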